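# Show a filter's underside to the inspection camera

### The job

Draw the filter with the blue band straight up out of its well in the white rack, then tilt it so that its underside looks squarely into the lens of the bench inspection camera, and finish while holding it there in the air: centred on the lens, underside about 6 cm in front of it. Do not touch the camera, and leave the other two filters, the yellow tub and the amber jar where they are.

Things in the scene. Friction and masses are not known exactly. Their poses are not given: they have to be found in the camera images.
- filter_blue_mid (a point): centre (half-way up, on the axis) of the filter with blue band and neck: 116 mm tall, round, about 110 g. White barrel 46 mm across up to 60 mm, cone to 66 mm, straight neck 30 mm across from 66 to 116 mm (grasp here). z: along its axis, underside to neck; yaw means nothing. Starts upright in a rack well, underside 10 mm above the bench. This is the one to inspect.
- filter_blue_underside (a point): centre of the flat underside of the blue-banded filter (58 mm below its centre along the axis); z runs from here up the filter's axis to the neck.
- filter_green_mid (a point): centre (half-way up, on the axis) of the filter with green band and neck: 116 mm tall, round, about 110 g. White barrel 46 mm across up to 60 mm, cone to 66 mm, straight neck 30 mm across from 66 to 116 mm (grasp here). z: along its axis, underside to neck; yaw means nothing. Starts upright in a rack well, underside 10 mm above the bench.
- filter_grey_mid (a point): centre (half-way up, on the axis) of the filter with grey band and neck: 116 mm tall, round, about 110 g. White barrel 46 mm across up to 60 mm, cone to 66 mm, straight neck 30 mm across from 66 to 116 mm (grasp here). z: along its axis, underside to neck; yaw means nothing. Starts upright in a rack well, underside 10 mm above the bench.
- rack: fixed white block, 90 x 290 x 45 mm (x, y, z), origin at the centre of its underside on the bench; three round wells in a row along its y axis, at y = -90, 0 and +90 mm, each 49 mm in diameter and 35 mm deep. Each holds one filter, in any order, with 1.5 mm play all round.
- camera: fixed inspection camera: dark base plate 110 x 110 x 12 mm (origin at the centre of its underside), yoke plates at y = +-43 mm up to 92 mm high, between them the head on a stiff hinge along y at 75 mm height. The lens looks up and to the camera's own -x, roughly towards the robot, leaning 25 to 41 degrees from vertical (differs each time).
- lens (a point): centre of the lens glass, in the middle of a white ring light 72 mm in diameter on the front face of the camera head, about 100 mm above the bench. z points straight out of the lens along its line of sight (up and towards the robot).
- tub: small yellow tub with a white lid, 95 x 95 x 87 mm, loose; origin at the centre of its underside; a bystander.
- jar: amber jar with a white cap, 52 mm in diameter, 85 mm tall, loose; origin at the centre of its underside; a bystander.
Mind the look-alikes: they are no part of the job. There is more than one size of the camera; the one meant has the size given above.

How it is judged:
On the way:
1. the blue-banded filter has been drawn upright (within 20 degrees) clear of the rack, held by the fingers, its underside more than 60 mm above the bench (height (world z) of filter_blue_underside above 0.06 m and angle between filter_blue_underside's own z axis and vertical below 0.35 rad and contact force between filter_blue and the fingers above 1 N and contact force between filter_blue and rack below 0.1 N), for 0.1 s.
At the end, for the whole second after the job is handed in: Blue filter held still in the fingers, off rack and camera, underside over 100 mm above the bench, facing the lens: axis within 0.2 rad of its line of sight, underside centre 40 to 80 mm in front and within 15 mm across in each direction; other filters, tub and jar within 20 mm of their starts (contact force between filter_blue and the fingers above 1 N and contact force between filter_blue and rack below 0.1 N and contact force between filter_blue and camera below 0.1 N and height (world z) of filter_blue_underside above 0.1 m and angle between the z axis of filter_blue_underside and the z axis of lens, either way round below 0.2 rad and angle between filter_blue_underside's own z axis and vertical below 1.3 rad and z of filter_blue_underside in the frame of lens between 0.04 and 0.08 m and x of filter_blue_underside in the frame of lens between -0.015 and 0.015 m and y of filter_blue_underside in the frame of lens between -0.015 and 0.015 m and linear speed of filter_blue below 0.02 m/s and angular speed of filter_blue below 0.2 rad/s and distance of each of filter_green_mid, filter_grey_mid, tub, jar from where it was at the start of the episode below 0.02 m); the arm keeps its last pose, push and grip.
It fails at once if the camera is touched (more than 1 N) (contact force between camera and anything else above 1 N).
It fails at once if another filter is moved more than 20 mm (distance of any of filter_green_mid, filter_grey_mid from where it was at the start of the episode above 0.02 m).
It fails at once if the tub or the jar is moved more than 20 mm (distance of any of tub, jar from where it was at the start of the episode above 0.02 m).
It also fails if it takes over 32 s, if anything falls off the work surface, if the arm or the gripper's body presses on something with over 40 N, if the wrist force passes 120 N, or if a joint passes its speed limit or range.

### The arm

A 7-joint arm with a two-finger parallel gripper is mounted at the origin on the work surface. World frame = base frame: x ahead of the robot, y to its left, z up, the work surface at z = 0. Lengths are in m, angles in rad, forces in N, time in s.
With the tool pointing down it reaches from about 0.425 to 0.925 m from the base axis. Payload 6.8 kg.
Tool frame: the origin (TCP) lies between the finger pads; the fingertips stand r.tip_reach ahead of it and the grasp point (between the pads) lies 11 mm behind it (r.tip_reach is the distance from the TCP to the fingertips, in m); z points along the fingers, y is the direction in which the jaws open and shut (so a half turn about z gives the same grasp; the last joint's range is limited). The gripper opens to 85 mm and grips with 20 to 120 N. Pads are 22 mm wide; open, the fingers measure 114 mm over their backs; the gripper's body (76 mm by 85 mm) begins 54 mm behind the grasp point. The pads swing forward as they close: fully open they stand 13 mm farther back than shut.
Start: joints at [-1.367, 0.477, 0.022, 1.555, -0.011, 1.109, -0.083], TCP at [0.207, 0.642, 0.239] pointing down, gripper open.
Joint ranges: [-2.96, 2.96], [-0.34, 2.1], [-1.41, 1.46], [0.24, 2.44], [-1.37, 4.51], [0.17, 1.92], [-2.96, 2.96]. Speed limits (rad/s): [2.39, 2.39, 3.14, 3.14, 3.14, 3.14, 3.14].

### API

Orientations are given as a rotation vector (axis times angle).
In Python, from bench import r, eyes, spotter gives the robot as it stands.
- The arm moves only by the tool carry_out, never from a script. Its argument "series" is text: rows parted by semicolons, each of 5 numbers parted by spaces: the shift along the tool's x, y, z in cm, then the turn about the tool's z in rad, then the opening, from 0 (shut) to 1 (fully open). In form: x y z yaw gripper; .... A call has 1 to 8 rows; each row shifts and turns the commanded pose from where the row before left it, along the tool's axes as they then stand; what a row does not reach is not made up. A row lasts 1/8 s, in which the tool goes at most 62.5 mm and 10.7 degrees, less where a joint would pass 70% of its speed; a pose out of reach is approached as far as the arm can. A call with a gripper value outside its range is refused whole. The fingers move at their own pace and stop on an object; "grip_force" is the grip in N (left out, the last holds). Time passes only in rows, so rows that do not move let the fingers close. It gives the time, the measured TCP pose, the force and the opening at its end, in the units of the state.
- r.get_obs(): the state, without advancing time (a new reading comes with each control period).
- eyes.grab_frame(name): name is "scene" or "side" or "wrist"; returns a dict with "color" (384x512x3 uint8, blue, green, red), "intrinsics" (3x3 intrinsics, pixels), "R" (3x3) and "t" (3): a world point X has camera coordinates R X + t; the wrist camera has in their place "T_tool_cam" (4x4, takes a point from camera to tool coordinates, whose origin is the TCP and whose axes are the flange's). Camera axes: x right, y down, z forward; pixel columns grow to the right and rows downward; lengths in m; the calibration is good to about 2 mm. A picture is of the moment at which its call begins: read the wrist's pose just before it. There is no depth.
- r.hand_in(): hands the job in, once; it reports no verdict.
Trained networks look in a picture, given as the dict that the camera call returned (one of the last four; its "shot" number tells which), for a name from the list of things; names that differ only in an ending like _2 or _b are one class to them, and where a whole thing is asked for, a point or a joint stands for the part that bears it (a point fixed in the world has none). Each returns a list of dicts, best first, with "confidence" (0 to 1); they miss things now and then, are a little off and sometimes report something else, mostly with a low value. They report only what shows in the picture. A call takes as long as a camera call. They do not tell look-alikes from the thing itself.
- spotter.search_frame(picture, query): "uv" ([column, row] in pixels, amid what is visible of it).
- spotter.trace(picture, query): "pixels" (384x512 bool, what is visible of it) and "uv" ([column, row] in pixels, amid what is visible of it).
- spotter.mark_of(picture, query): "uv" ([column, row] in pixels: a listed point, or the origin of a listed thing).
The state is a dict: "clock": time; "joints": joint angles; "qvel": joint speeds; "tau": joint torques, N m; "tcp_pos": TCP position; "orientation": TCP orientation; "contact_force": force on the tool from outside, world axes, zero at the start; "moment": the same for the moment, N m; "grip_width": finger opening in m.
Only numpy, scipy, OpenCV 4.12 (cv2) and the standard library are available. Lean on these libraries where they do the work, as an engineer would, in place of code of your own. Each camera call takes 0.05 s, during which the arm holds its last target.

## Working session

There is one attempt and no reset: what is moved stays moved. The work goes in short steps, Python scripts to look and compute and a tool call to move; the robot and the scene stay as the last step left them, time stands still between calls to the robot, and variables do not carry over. Pictures are saved under pics/ and viewed, and the job is handed in when it is done.

Besides the shell and the picture viewer there is one more tool, called after "Emit:" as name(argument=value, ...) on one line, values as JSON. carry_out: Moves the arm, as the interface text tells. Its arguments: {"type":"object","properties":{"series":{"type":"string"},"grip_force":{"type":"number"}},"required":["series"]}

```bash
ls; mkdir -p pics; python3 - <<'E'
from bench import r, eyes, spotter
import cv2,numpy as np,pickle
o=r.get_obs(); print(o, r.tip_reach)
D={}
for n in ["scene","side","wrist"]:
    f=eyes.grab_frame(n); D[n]=f
    cv2.imwrite(f"pics/a_{n}.png",f["color"])
    print(n,f["intrinsics"],f.get("R"),f.get("t"),f.get("T_tool_cam"))
    for q in ["filter_blue_mid","filter_blue_underside","filter_green_mid","filter_grey_mid","rack","camera","lens","tub","jar"]:
        print(n,q,[(np.round(a["uv"],1).tolist(),round(float(a["confidence"]),2)) for a in spotter.mark_of(f,q)][:4])
pickle.dump(D,open("a.pkl","wb"))
E
```

```text
pics
{'clock': 0.0, 'joints': array([-1.36709298,  0.47778804,  0.02234273,  1.55645688, -0.01149603,
        1.10929065, -0.08313196]), 'qvel': array([ 1.13297614e-03, -1.16351203e-03,  1.38308965e-04, -1.11998663e-03,
        7.52728982e-04,  1.68243396e-03, -2.81275120e-05]), 'tau': array([ 3.60574522e-04, -5.96455085e+01,  1.60820302e+00, -2.81197643e+01,
        1.24971653e-02,  9.41689534e-03, -6.24309948e-06]), 'tcp_pos': array([0.20691239, 0.64189798, 0.23833156]), 'orientation': array([-4.87793034e-01, -3.10334587e+00,  2.84147453e-03]), 'contact_force': array([-0.16651166, -0.03013736, -0.60701649]), 'moment': array([0.04318992, 0.00804859, 0.01412284]), 'grip_width': 0.08546422384294242} 0.008
scene [[472.85624926   0.         261.80978074]
 [  0.         472.85624926 195.402509  ]
 [  0.           0.           1.        ]] [[-0.38241364  0.92390646 -0.01251685]
 [ 0.58685352  0.23239625 -0.77562551]
 [-0.71369655 -0.30395533 -0.63106925]] [ 0.22893324 -0.26832111  1.58530034] None
scene filter_blue_mid [([333.4, 205.1], 0.62)]
scene filter_blue_underside [([331.5, 225.5],
[... 994 characters left out ...]
6.0, 145.3], 0.65), ([313.2, 158.2], 0.61)]
side tub [([313.7, 156.5], 0.85)]
side jar [([190.1, 220.3], 0.83)]
wrist [[297.95949643   0.         252.28345981]
 [  0.         297.95949643 189.71869518]
 [  0.           0.           1.        ]] None None [[ 2.05285530e-04 -9.44936300e-01 -3.27254253e-01  8.45987527e-02]
 [ 9.99999952e-01  2.69826019e-04 -1.51817369e-04  8.87028521e-04]
 [ 2.31759455e-04 -3.27254206e-01  9.44936311e-01 -1.34447206e-01]
 [ 0.00000000e+00  0.00000000e+00  0.00000000e+00  1.00000000e+00]]
wrist filter_blue_mid []
wrist filter_blue_underside []
wrist filter_green_mid []
wrist filter_grey_mid []
wrist rack []
wrist camera []
wrist lens []
wrist tub []
wrist jar []
```

View pics/a_scene.png

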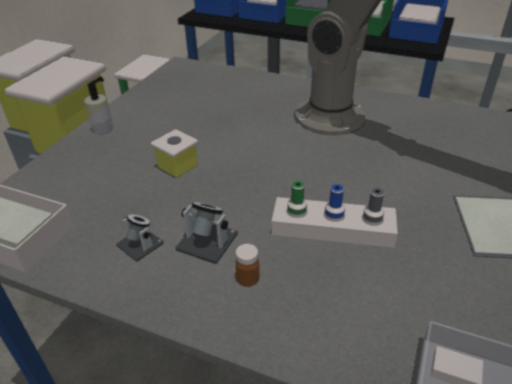

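View pics/a_side.png

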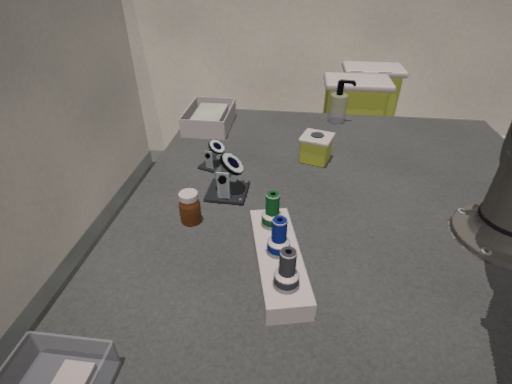

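The blue filter is the middle one, at scene (335,203) and side (279,235). The others are green at scene (297,200) / side (272,210) and grey at scene (374,207) / side (287,268). There are two cameras: a larger one at scene (207,230) / side (228,180), and a small look-alike at scene (139,235) / side (213,155). I'll check both in close crops and triangulate.

```bash
cat > h.py <<'E'
import cv2,numpy as np
from scipy.spatial.transform import Rotation as Rn
def P(f): return f["intrinsics"]@np.c_[f["R"],f["t"]]
def tri(fa,ua,fb,ub):
    X=cv2.triangulatePoints(P(fa),P(fb),np.float64(ua).reshape(2,1),np.float64(ub).reshape(2,1))[:,0]
    X=X[:3]/X[3]; return X,proj(fa,X)-ua
def proj(f,X):
    p=P(f)@np.r_[X,1]; return p[:2]/p[2]
def ray(f,u,z):
    d=f["R"].T@np.linalg.inv(f["intrinsics"])@np.r_[u,1]; c=-f["R"].T@f["t"]
    return c+d*(z-c[2])/d[2]
def wrist(f,o):
    T=np.eye(4);T[:3,:3]=Rn.from_rotvec(o["orientation"]).as_matrix();T[:3,3]=o["tcp_pos"]
    M=np.linalg.inv(T@f["T_tool_cam"]); f["R"]=M[:3,:3];f["t"]=M[:3,3]; return f
E
python3 - <<'E'
from h import *;import pickle
D=pickle.load(open("a.pkl","rb"));s,d=D["scene"],D["side"]
for n,a,b in [("bmid",(333.4,205.1),(277.4,240)),("bund",(331.5,225.5),(273.6,260.6)),("gmid",(297.9,204.8),(272.3,215)),("greymid",(374.9,209.3),(285.9,277.7)),("rack",(333,233.4),(275.7,263.8)),("lens",(211.3,205),(234.4,164.3)),("smalllens",(140.4,219.3),(216,145.3)),("smallcam",(138.7,247.8),(217.4,166.2))]:
    X,e=tri(s,a,d,b);print(n,X.round(4),e.round(1))
print("jar side",ray(d,(190.1,220.3),0),"tub",ray(d,(313.7,156.5),0),ray(s,(177.4,167.8),0),"cam",ray(d,(228.1,191.4),0))
A=cv2.resize(s["color"][180:290,110:300],None,fx=4,fy=4,interpolation=cv2.INTER_CUBIC)
B=cv2.resize(d["color"][130:300,170:320],None,fx=3.5,fy=3.5,interpolation=cv2.INTER_CUBIC)
cv2.imwrite("pics/c1.png",A);cv2.imwrite("pics/c2.png",B)
E
```

```text
bmid [0.5301 0.1556 0.0712] [0.2 0.4]
bund [0.5362 0.1575 0.0124] [0.1 0.1]
gmid [0.5495 0.0731 0.0652] [-0.3 -0.8]
greymid [0.5068 0.25   0.068 ] [0.4 0.9]
rack [ 0.5363  0.1604 -0.0059] [-0.9 -1.9]
lens [ 0.6617 -0.0975  0.0968] [0.1 0.2]
smalllens [ 0.7434 -0.2394  0.0752] [-0.1 -0.3]
smallcam [ 0.7508 -0.2588 -0.0136] [-0.5 -1.3]
jar side [0.75620498 0.03058076 0.        ] tub [ 0.44153608 -0.34946489  0.        ] [ 0.45026129 -0.32470123  0.        ] cam [ 0.68500746 -0.10990688  0.        ]
```

View pics/c1.png

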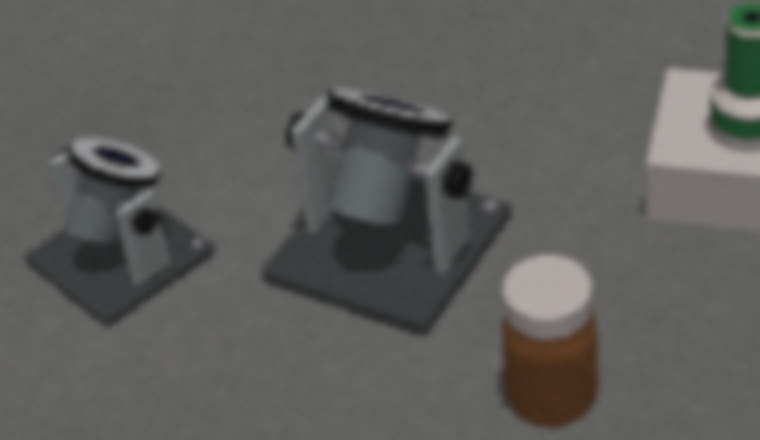

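View pics/c2.png

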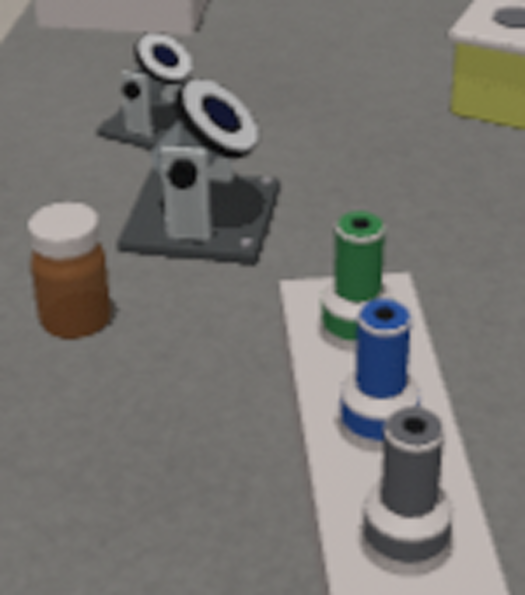

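The crops settle both choices. Blue is the middle filter in the rack, and the larger camera, with its lens at (0.66,-0.10,0.10), is the one meant. Before grasping I'll take a close wrist view of that camera, turning the jaws along the rack's y axis on the way.

Emit:
carry_out(series="0 0 -0.8 -0.18 1; 0 0 -0.8 -0.18 1; 0 0 -0.6 -0.18 1; -1.5 -5.5 0 0 1; -1.5 -5.8 0 0 1; -1.5 -5.8 0 0 1; -1.5 -5.8 0 0 1; -1.5 -5.8 0 0 1")

```text
clock: 2.5
tcp_pos: [0.3459, 0.3781, 0.2616]
orientation: [-0.357, 3.121, 0.001]
contact_force: [1.1, 0.1, -0.1]
grip_width: 0.0851
```

```bash
python3 - <<'E'
from h import *;import pickle
D=pickle.load(open("a.pkl","rb"));s,d=D["scene"],D["side"]
for f,L in ((s,[(264,275),(425,330),(510,208)]),(d,[(120,248),(257,262),(278,180)])):
    for u in L:
        u=np.array(u)/(4 if f is s else 3.5)+((110,180) if f is s else (170,130)); print(ray(f,u,0.008).round(4))
# rack top corners
E
```

```text
[ 0.7411 -0.1568  0.008 ]
[ 0.7449 -0.0503  0.008 ]
[ 0.637  -0.0475  0.008 ]
[ 0.7375 -0.0455  0.008 ]
[ 0.631  -0.0405  0.008 ]
[ 0.6305 -0.1571  0.008 ]
```

Emit:
carry_out(series="-1.8 -5.9 0 0 1; -1.8 -5.9 0 0 1; -1.8 -5.9 0 0 1; -1.8 -5.9 0 0 1; -1.8 -5.9 0 0 1; -1.8 -5.9 0 0 1; -1.8 -5.9 0 0 1; -1.8 -5.9 0 0 1")

```text
clock: 3.5
tcp_pos: [0.593, -0.0489, 0.2616]
orientation: [-0.358, 3.12, 0.0]
contact_force: [1.1, 0.5, 0.4]
grip_width: 0.0857
```

```bash
python3 - <<'E'
from bench import r, eyes, spotter
from h import *;import pickle
o=r.get_obs();f=wrist(eyes.grab_frame("wrist"),o);print(o["tcp_pos"],o["clock"],o["joints"].round(2))
pickle.dump((o,f),open("w1.pkl","wb"));cv2.imwrite("pics/w1.png",f["color"])
E
```

```text
[ 0.59304608 -0.0488876   0.26163905] 3.5 [-0.27  0.33  0.32  1.75 -0.12  1.08  1.89]
```

View pics/w1.png

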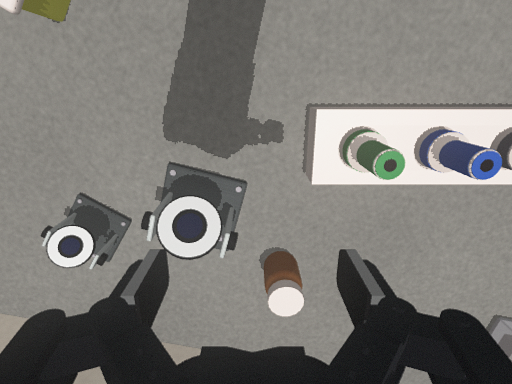

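The wrist view shows the large camera's ring at (190,226), the look-alike at (70,245), the jar at (285,300), and green and blue at (385,163) and (485,162). Next I'll fit the ring in all three views.

```bash
cat > ring.py <<'E'
from h import *;import pickle
from scipy.optimize import least_squares
D=pickle.load(open("a.pkl","rb"));s,d=D["scene"],D["side"];o,w=pickle.load(open("w1.pkl","rb"))
obs=[]
for n,f,c,rad,th in (("w",w,(190,226),45,185),("d",d,(232.6,163.4),18,140),):
    g=cv2.cvtColor(f["color"],cv2.COLOR_BGR2GRAY); k=6
    big=cv2.resize(g,None,fx=k,fy=k,interpolation=cv2.INTER_CUBIC)
    m=np.zeros_like(big);cv2.circle(m,tuple(int(k*(x+.5)) for x in c),rad*k,255,-1)
    b=((big>th)&(m>0)).astype(np.uint8)*255
    b=cv2.morphologyEx(b,cv2.MORPH_OPEN,np.ones((7,7)))
    cs=cv2.findContours(b,cv2.RETR_EXTERNAL,cv2.CHAIN_APPROX_NONE)[0];cc=max(cs,key=cv2.contourArea)
    h=cv2.convexHull(cc);e=cv2.fitEllipse(cc)
    e=((( e[0][0]+.5)/k-.5,(e[0][1]+.5)/k-.5),(e[1][0]/k,e[1][1]/k),e[2]);print(n,e,len(cc))
    v=cv2.cvtColor(big,cv2.COLOR_GRAY2BGR);cv2.drawContours(v,[cc],-1,(0,0,255),1)
    x,y=int(c[0]*k),int(c[1]*k);q=int(rad*k*1.2);v=v[max(0,y-q):y+q,max(0,x-q):x+q];cv2.imwrite(f"pics/ring_{n}.png",cv2.resize(v,(400,400)))
    obs.append((f,e))
# scene: hand points from 4x crop of ring extremes
ends=np.array([[330,93],[450,128]])/4+np.array([110,180])
def circ(p,n=40):
    c=p[:3];z=np.array([np.sin(p[3])*np.cos(p[4]),np.sin(p[3])*np.sin(p[4]),np.cos(p[3])])
    u=np.cross([0,1,0],z);u/=np.linalg.norm(u);v=np.cross(z,u);t=np.linspace(0,2*np.pi,n,endpoint=False)[:,None]
    return c+.036*(np.cos(t)*u+np.sin(t)*v),z
def res(p):
    X,z=circ(p);R=[]
    for f,e in obs:
        q=np.array([proj(f,x) for x in X]);a=np.deg2rad(e[2]);dd=q-e[0]
        l=np.c_[dd@[np.cos(a),np.sin(a)]/(e[1][0]/2),dd@[-np.sin(a),np.cos(a)]/(e[1][1]/2)]
        R.append((np.hypot(*l.T)-1)*min(e[1])/2)
    return np.concatenate(R)
p=least_squares(res,[.66,-.1,.1,.55,np.pi]).x
print("joint",p.round(4),"tilt deg",np.rad2deg(p[3:]),"rms",np.sqrt((res(p)**2).mean()),np.sqrt((res(p)[:40]**2).mean()))
print("lens scene",proj(s,p[:3]),"hinge pt (z=.075)",p[:3]-circ(p)[1]*(p[2]-.075)/np.cos(p[3]))
q=np.array([proj(s,x) for x in circ(p)[0]])
v=cv2.resize(s["color"],None,fx=6,fy=6,interpolation=cv2.INTER_CUBIC)
cv2.polylines(v,[np.int32((q+.5)*6)],True,(0,0,255),1);cv2.imwrite("pics/ring_s.png",v[1140:1500,1060:1460])
im=cv2.hconcat([cv2.imread(f"pics/ring_{n}.png")[:360,:] for n in "wds"]);cv2.imwrite("pics/rings.png",cv2.resize(im,(800,240)))
both=obs
for ob in both:
    obs=[ob];print("single",least_squares(res,p).x.round(4))
E
python3 ring.py
```

```text
w ((188.7680460611979, 226.345458984375), (59.76564025878906, 62.64702860514323), 68.34445190429688) 1047
d ((232.60308837890625, 162.10413614908853), (12.77847162882487, 25.20025889078776), 132.27410888671875) 326
joint [ 0.6675 -0.1023  0.0973  0.8594  3.2096] tilt deg [ 49.23849771 183.89445807] rms 1.1853624858192815 1.3139361663248
lens scene [208.27771286 205.98961878] hinge pt (z=.075) [ 0.69332108 -0.10059186  0.075     ]
single [ 0.679  -0.1045  0.0771  0.6749  3.1042]
single [ 0.6809 -0.1745  0.0592  0.663   3.0914]
```

View pics/rings.png

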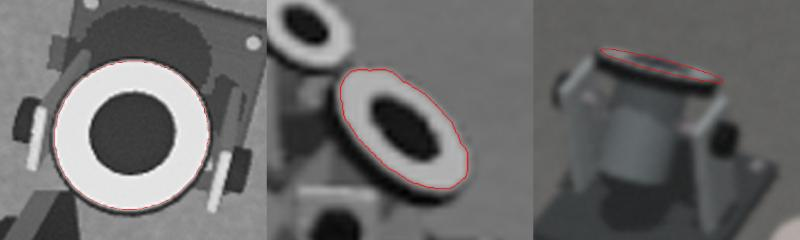

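```bash
sed -i 's/\.036\*(np/p[5]*(np/; s/\[\.66,-\.1,\.1,\.55,np\.pi\]/[.66,-.1,.1,.55,np.pi,.034]/' ring.py; sed -i '/^both/,$d' ring.py; python3 ring.py
```

```text
w ((188.7680460611979, 226.345458984375), (59.76564025878906, 62.64702860514323), 68.34445190429688) 1047
d ((232.60308837890625, 162.10413614908853), (12.77847162882487, 25.20025889078776), 132.27410888671875) 326
joint [ 0.6669 -0.1018  0.1002  0.6656  3.1037  0.0334] tilt deg [ 38.13830075 177.82703679   1.91154354] rms 0.03619268028012858 0.021361158676096465
lens scene [208.52579506 204.94030282] hinge pt (z=.075) [ 0.68663542 -0.10250851  0.075     ]
```

View pics/rings.png

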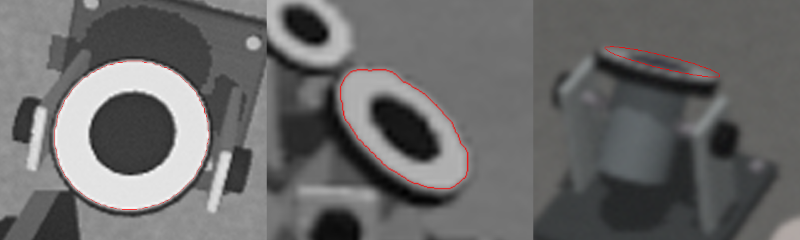

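The three-view fit agrees to 0.04 px: lens at (0.667,-0.102,0.100), leaning 38° towards azimuth 178°, with its hinge point over the base centre. The tool only yaws, so I plan to pivot the filter in the jaws by pushing its barrel against the rack's far side. Next is a hover over blue.

Emit:
carry_out(series="0.3 5.4 0 0 0.75; 0.3 5.4 0 0 0.75; 0.3 5.4 0 0 0.75; 0.3 5.3 0 0 0.75; 0 0 0 0 0.75")

```text
clock: 4.18
tcp_pos: [0.5301, 0.165, 0.2613]
orientation: [0.371, -3.119, -0.003]
contact_force: [0.5, -0.5, 1.0]
grip_width: 0.0638
```

```bash
python3 - <<'E'
from bench import r, eyes, spotter
from h import *;import pickle
o=r.get_obs();f=wrist(eyes.grab_frame("wrist"),o);print(o["tcp_pos"],o["clock"],o["grip_width"])
pickle.dump((o,f),open("w2.pkl","wb"));cv2.imwrite("pics/w2.png",f["color"])
E
```

```text
[0.53006946 0.16495561 0.26129969] 4.175 0.06384470449141744
```

View pics/w2.png

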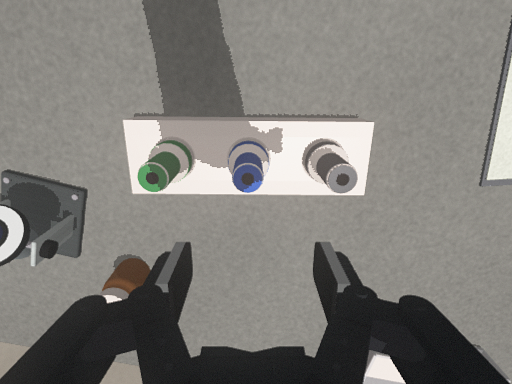

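```bash
python3 - <<'E'
from h import *;import pickle
o,f=pickle.load(open("w2.pkl","rb"))
for n,u in (("g",(152.5,178)),("b",(247.5,178.8)),("grey",(342.5,179.5))): print(n,ray(f,u,.126).round(4))
for n,u in (("tl",(124,121)),("tr",(374,122)),("br",(365,195)),("bl",(133,194))): print(n,ray(f,u,.045).round(4))
R=Rn.from_rotvec(o["orientation"]).as_matrix();print(R.round(3))
cv2.imwrite("pics/w2c.png",cv2.resize(f["color"][110:210,110:390],None,fx=2.8,fy=2.8,interpolation=cv2.INTER_CUBIC))
E
```

```text
g [0.5495 0.0738 0.126 ]
b [0.5292 0.1612 0.126 ]
grey [0.5088 0.2489 0.126 ]
tl [0.5192 0.0115 0.045 ]
tr [0.4526 0.2922 0.045 ]
br [0.5397 0.314  0.045 ]
bl [0.6065 0.0312 0.045 ]
[[-0.972 -0.235 -0.001]
 [-0.235  0.972  0.002]
 [ 0.     0.002 -1.   ]]
```

View pics/w2c.png

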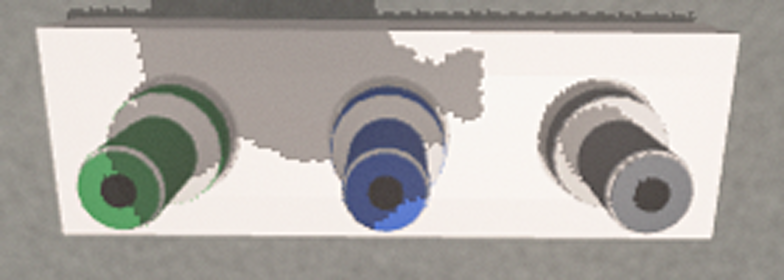

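Blue's neck top is at (247,179) in the wrist picture, which puts it at (0.529,0.161). The jaws are already along the rack's y axis, so I'll descend and grip.

Emit:
carry_out(series="0.2 -0.4 0 0 0.75; 0 0 5 0 0.75; 0 0 5 0 0.75; 0 0 4 0 0.75; 0 0 2.9 0 0.75; 0 0 0 0 0.75; 0 0 0 0 0; 0 0 0 0 0", grip_force=35)

```text
clock: 5.22
tcp_pos: [0.532, 0.156, 0.0941]
orientation: [-0.356, 3.118, 0.003]
contact_force: [-0.5, 8.0, -1.0]
grip_width: 0.0296
```

Emit:
carry_out(series="0 0 0 0 0; 0 0 0 0 0; 0 0 -2 0 0; 0 0 -3 0 0; 0 0 -3 0 0; 0 0 -1.5 0 0; 0 0 0 0 0; 0 0 0 0 0")

```text
clock: 6.22
tcp_pos: [0.53, 0.1547, 0.1862]
orientation: [0.357, -3.119, 0.001]
contact_force: [-0.3, -0.4, -1.3]
grip_width: 0.0293
```

```bash
python3 - <<'E'
from bench import r, eyes, spotter
from h import *;import pickle
o=r.get_obs();f=wrist(eyes.grab_frame("wrist"),o);d=eyes.grab_frame("side");print(o["tcp_pos"],o["clock"],o["grip_width"])
pickle.dump((o,f,d),open("w3.pkl","wb"));cv2.imwrite("pics/w3.png",cv2.hconcat([cv2.resize(f["color"],(400,300)),cv2.resize(d["color"][100:325,130:430],(400,300))]))
E
```

```text
[0.52998492 0.1546789  0.18618134] 6.225 0.029322795318741032
```

View pics/w3.png

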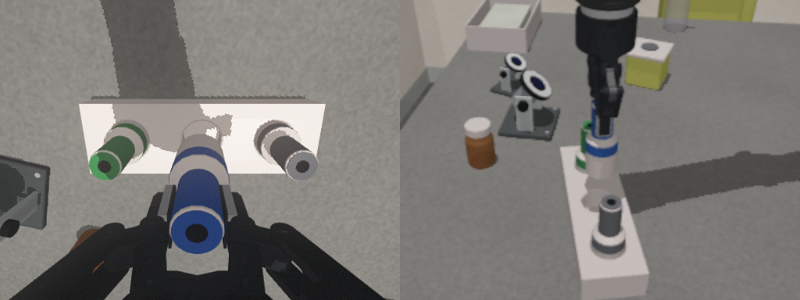

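Blue is held upright and lifted, with its underside about 0.10 m above the bench and well clear of the rack. Next I'll check the rack's far edge and go out over it.

```bash
python3 - <<'E'
from h import *;import pickle
o,f,d=pickle.load(open("w3.pkl","rb"))
cv2.imwrite("pics/w3b.png",cv2.resize(f["color"][110:330,90:430],None,fx=2.3,fy=2.3))
R=Rn.from_rotvec(o["orientation"]).as_matrix();print(R[:,:2].round(3))
for u in ((102,134),(417,133),(405,222.5),(116,222.5)): print(ray(f,u,.045).round(4))
E
```

```text
[[-0.974 -0.226]
 [-0.226  0.974]
 [ 0.002 -0.   ]]
[0.5191 0.011  0.045 ]
[0.4526 0.2927 0.045 ]
[0.5397 0.3171 0.045 ]
[0.6064 0.0308 0.045 ]
```

View pics/w3b.png

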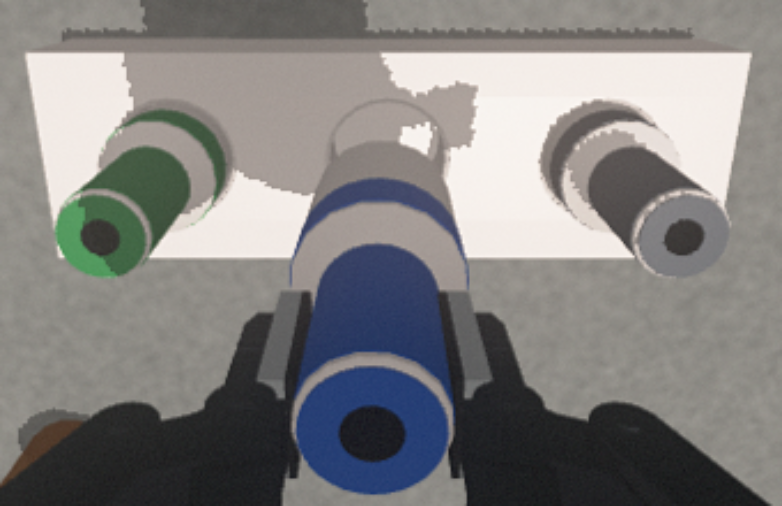

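Emit:
carry_out(series="-4 0 0 0 0; -4 0 0 0 0; -0.1 0 3 0 0; 0 0 4 0 0; 0 0 2 0 0; 0 0 0 0 0; 0 0 0 0 0; 0.8 0 0 0 0", grip_force=30)

```text
clock: 7.32
tcp_pos: [0.603, 0.1719, 0.0989]
orientation: [-0.357, 3.118, 0.001]
contact_force: [0.4, -0.1, -0.9]
grip_width: 0.029
```

Emit:
carry_out(series="0.8 0 0 0 0; 0.8 0 0 0 0; 0.7 0 0 0 0; 0.7 0 0 0 0; 0 0 0 0 0")

```text
clock: 7.95
tcp_pos: [0.5763, 0.1662, 0.1006]
orientation: [-0.357, 3.111, 0.004]
contact_force: [5.9, 1.4, 5.8]
grip_width: 0.0292
```

```bash
cat > look.py <<'E'
import sys
from bench import r, eyes, spotter
from h import *;import pickle
n=sys.argv[1]
o=r.get_obs();f=wrist(eyes.grab_frame("wrist"),o);d=eyes.grab_frame("side");s=eyes.grab_frame("scene");print(o["tcp_pos"].round(4),o["clock"],o["grip_width"],o["contact_force"].round(1))
pickle.dump((o,f,d,s),open(n+".pkl","wb"));cv2.imwrite(f"pics/{n}.png",cv2.vconcat([cv2.hconcat([cv2.resize(f["color"],(400,300)),cv2.resize(d["color"][100:325,130:430],(400,300))]),cv2.hconcat([cv2.resize(s["color"][120:300,120:360],(400,300)),cv2.resize(d["color"][130:280,200:400],(400,300),interpolation=cv2.INTER_CUBIC)])]))
E
python3 look.py w4
```

```text
[0.5763 0.1662 0.1006] 7.95 0.029203774429275582 [5.9 1.4 5.8]
```

View pics/w4.png

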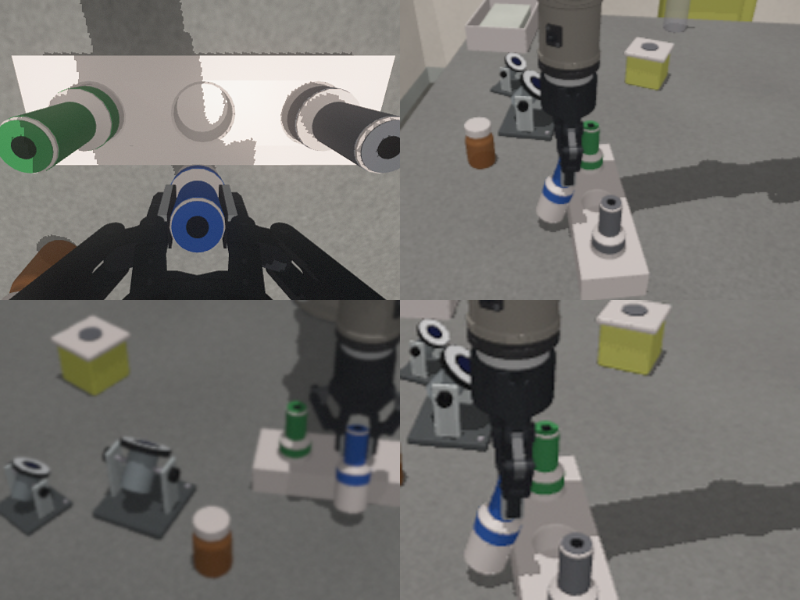

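Pivoting works: side view shows the filter leaning about 20° with its bottom outward. I'll continue about 2.6 cm further to reach 38°.

Emit:
carry_out(series="0.7 0 0 0 0; 0.7 0 0 0 0; 0.6 0 0 0 0; 0.6 0 0 0 0; 0 0 0 0 0")

```text
clock: 8.72
tcp_pos: [0.5491, 0.1595, 0.0991]
orientation: [-0.357, 3.116, 0.002]
contact_force: [3.7, 0.6, 3.1]
grip_width: 0.0292
```

```bash
python3 look.py w5
```

```text
[0.5491 0.1595 0.0991] 8.725 0.029158197055026636 [3.7 0.6 3.1]
```

View pics/w5.png

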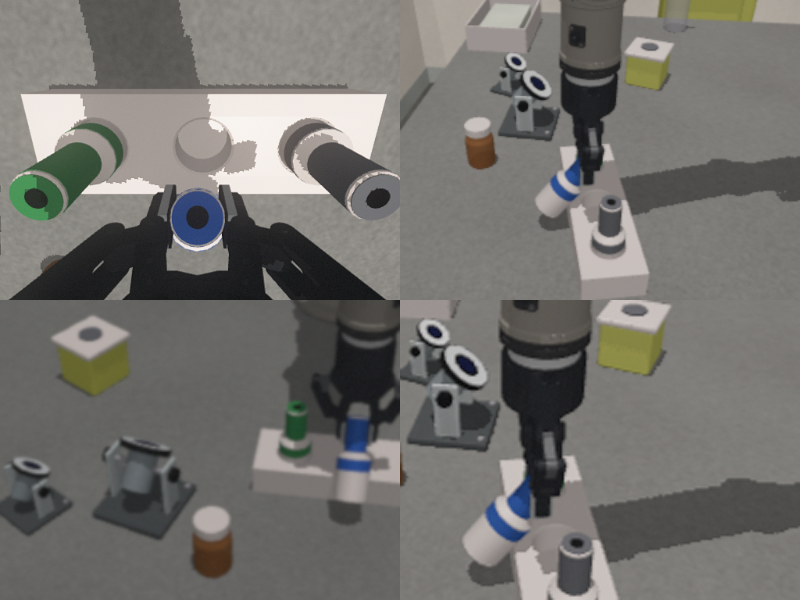

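Now about 40°. I'll firm up the grip, lift, and turn +0.27 rad so the lean matches the lens azimuth.

Emit:
carry_out(series="0 0 0 0 0; 0 0 -2 0 0; 0 0 -4 0 0; 0 0 -4 0 0; 0 0 -3 0.13 0; 0 0 -1 0.14 0; 0 0 0 0 0; 0 0 0 0 0", grip_force=60)

```text
clock: 9.88
tcp_pos: [0.546, 0.1586, 0.236]
orientation: [-0.061, -3.138, 0.002]
contact_force: [-0.7, 0.4, -1.6]
grip_width: 0.0284
```

```bash
cat >> look.py <<'E'
from bench import spotter
for q in ("filter_blue_mid","filter_blue_underside"):
    A=[spotter.mark_of(x,q) for x in (s,d)]; print(q,[[(np.round(a["uv"],1).tolist(),round(float(a["confidence"]),2)) for a in L[:2]] for L in A])
    if all(A): print(tri(s,A[0][0]["uv"],d,A[1][0]["uv"]))
print(Rn.from_rotvec(o["orientation"]).as_matrix().round(3).tolist())
E
python3 look.py w6
```

```text
[0.546  0.1586 0.236 ] 9.875 0.028371519585139417 [-0.7  0.4 -1.6]
filter_blue_mid [[([330.5, 165.0], 0.79)], [([260.9, 179.9], 0.89), ([270.8, 214.4], 0.45)]]
(array([0.566655  , 0.14782462, 0.20901328]), array([0.16112286, 0.47842036]))
filter_blue_underside [[([324.3, 191.1], 0.88)], [([239.1, 195.8], 0.75)]]
(array([0.60849409, 0.14946578, 0.17004933]), array([0.12964814, 0.33146   ]))
[[-0.999, 0.039, -0.003], [0.039, 0.999, -0.001], [0.003, -0.001, -1.0]]
```

View pics/w6.png

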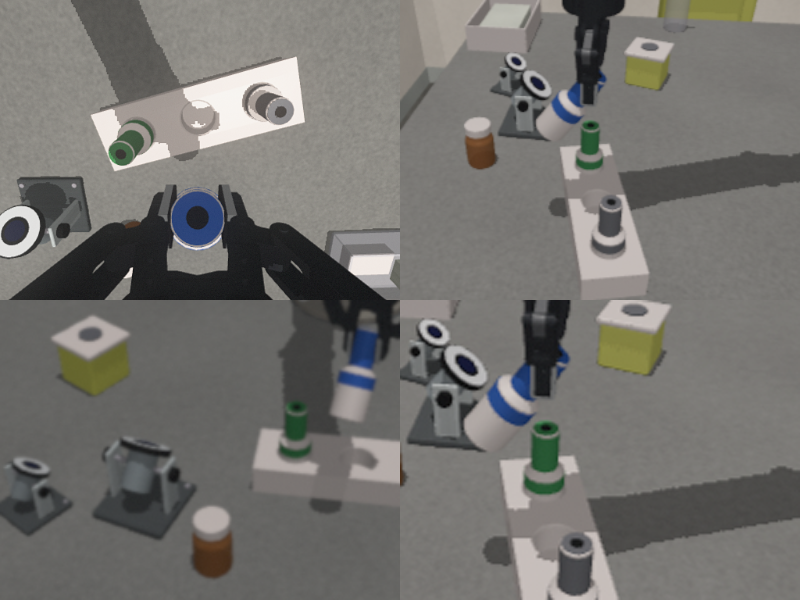

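```bash
cat > fit.py <<'E'
import sys,pickle
from h import *
from bench import spotter
from scipy.optimize import minimize
n=sys.argv[1];o,f,d,s=pickle.load(open(n+".pkl","rb"))
R=Rn.from_rotvec(o["orientation"]).as_matrix();G=o["tcp_pos"]-.011*R[:,2]
K=4;t=np.linspace(0,2*np.pi,48)
M=[]
for x in (s,d):
    L=spotter.trace(x,"filter_blue_mid");m=max(L[:1],key=lambda a:a["confidence"])["pixels"]
    print("trace",L[0]["confidence"],m.sum(),L[0]["uv"]);M.append(cv2.resize(m.astype(np.float32),None,fx=K,fy=K,interpolation=cv2.INTER_LINEAR)>.5)
pickle.dump(M,open(n+"_m.pkl","wb"))
L=np.array([.667,-.102,.100]);nz=np.array([np.sin(.6656)*np.cos(3.1037),np.sin(.6656)*np.sin(3.1037),np.cos(.6656)])
def axis(p): return np.array([np.sin(p[3])*np.cos(p[4]),np.sin(p[3])*np.sin(p[4]),np.cos(p[3])])
def render(p,x):
    a=axis(p);u=np.cross(a,[0,1,0]);u/=np.linalg.norm(u);v=np.cross(a,u);U=p[:3]
    C=lambda h,r:np.array([proj(x,U+h*a+r*(np.cos(q)*u+np.sin(q)*v)) for q in t])
    A,B,c,e=C(0,.023),C(.06,.023),C(.066,.015),C(.116,.015)
    full=np.zeros((384*K,512*K),np.uint8);bar=full.copy()
    for P,im in (((A,B),bar),((A,B),full),((B,c),full),((c,e),full)):
        cv2.fillConvexPoly(im,cv2.convexHull(np.int32(np.round((np.vstack(P)+.5)*K))),1)
    return full>0,bar>0
def cost(q):
    p=np.r_[q[:3]/1000,np.deg2rad(q[3:])];c=0
    for x,m in zip((s,d),M):
        F,B=render(p,x);c+=(m&~F).sum()+(B&~m).sum()
    return c/K**2
th=np.deg2rad(40);az=np.arctan2(R[1,0],R[0,0]);a=np.array([np.sin(th)*np.cos(az),np.sin(th)*np.sin(az),np.cos(th)])
U0=G-.095*a;best=None
for dt in (36,44):
    q0=np.r_[U0*1000,dt,np.rad2deg(az)]
    S=np.vstack([q0]+[q0+np.eye(5)[i]*[6,6,6,6,8][i] for i in range(5)])
    r=minimize(cost,q0,method="Nelder-Mead",options=dict(initial_simplex=S,maxfev=220,xatol=.1,fatol=.1))
    print(r.x.round(1),round(r.fun,1))
    if best is None or r.fun<best.fun: best=r
q=best.x;p=np.r_[q[:3]/1000,np.deg2rad(q[3:])];a=axis(p)
print("axis",a.round(3),"G pred along",((G-p[:3])@a).round(4),"offaxis",np.linalg.norm(np.cross(G-p[:3],a)).round(4),"angle to lens deg",np.rad2deg(np.arccos(a@nz)).round(1))
D=p[:3]-L;ex=np.cross([0,1,0],nz);ex/=np.linalg.norm(ex);ey=np.cross(nz,ex)
print("in lens x,y,z",(D@ex).round(4),(D@ey).round(4),(D@nz).round(4))
w=L+.06*nz-p[:3];print("shift to target world",w.round(4),"tool cm",(R.T@w*100).round(2))
ims=[]
for x,m in zip((s,d),M):
    F,B=render(p,x);im=cv2.resize(x["color"],None,fx=K,fy=K)
    for mm,c in ((m,(0,255,0)),(F,(0,0,255)),(B,(0,255,255))):
        cv2.drawContours(im,cv2.findContours(mm.astype(np.uint8),cv2.RETR_EXTERNAL,cv2.CHAIN_APPROX_NONE)[0],-1,c,1)
    cx,cy=np.int32(proj(x,p[:3]+.05*a)*K);ims.append(im[cy-190:cy+190,cx-190:cx+190])
cv2.imwrite(f"pics/{n}_fit.png",cv2.hconcat(ims))
E
python3 fit.py w6
```

```text
trace 0.67 977 [333.8, 167.0]
trace 0.7 1002 [249.7, 184.6]
[606.1 156.1 172.5  36.7 180.6] 98.2
[605.5 156.7 172.4  36.4 183.3] 102.4
axis [-0.598 -0.006  0.801] G pred along 0.0956 offaxis 0.0048 angle to lens deg 2.2
in lens x,y,z -0.0031 0.2558 0.1007
shift to target world [ 0.0239 -0.2567 -0.0253] tool cm [ -3.39 -25.55   2.56]
```

```bash
ls pics | tail -3
```

```text
w5.png
w6.png
w6_fit.png
```

View pics/w6_fit.png

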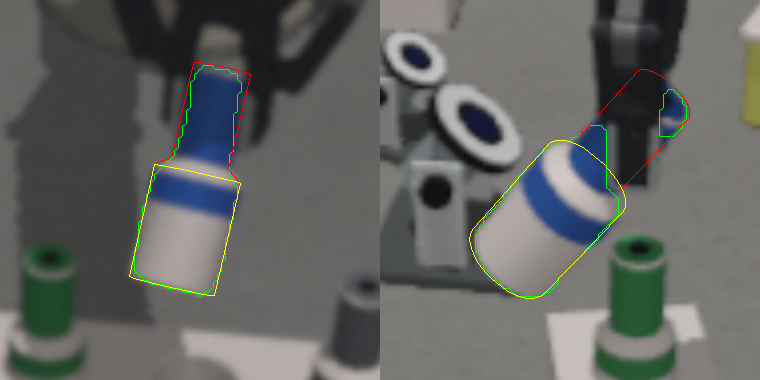

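Fit shows the filter leaning 36.7°, about 2° off the lens's line of sight. I'll go across first at this height, re-measure, then make the final approach.

Emit:
carry_out(series="0 -3 0 0 0; 0 -5 0 0 0; 0 -5 0 0 0; 0 -5 0 0 0; 0 -4.5 0 0 0; 0 -3 0 0 0; 0 0 0 0 0; 0 0 0 0 0")

```text
clock: 11.32
tcp_pos: [0.5367, -0.0951, 0.2372]
orientation: [-0.064, -3.141, -0.001]
contact_force: [0.5, 0.6, -1.3]
grip_width: 0.0288
```

```bash
python3 look.py w7; python3 fit.py w7
```

```text
[ 0.5367 -0.0951  0.2372] 11.325 0.028829968057034777 [ 0.5  0.6 -1.3]
filter_blue_mid [[([224.3, 136.8], 0.64)], [([275.2, 124.0], 0.65), ([286.2, 273.0], 0.47)]]
(array([ 0.55775703, -0.10660486,  0.21463173]), array([0.20239987, 0.9240447 ]))
filter_blue_underside [[([221.2, 161.0], 0.62), ([207.0, 242.8], 0.22)], [([255.8, 138.6], 0.87)]]
(array([ 0.60334501, -0.09438798,  0.17944932]), array([0.29149441, 1.10061431]))
[[-0.999, 0.041, -0.0], [0.041, 0.999, 0.001], [0.0, 0.001, -1.0]]
trace 0.64 539 [301.5, 201.8]
trace 0.98 607 [267.5, 125.5]
[596.8 -97.1 174.7  37.1 181.2] 1121.1
[596.4 -92.5 174.5  35.6 186.4] 1123.2
axis [-0.604 -0.013  0.797] G pred along 0.0948 offaxis 0.0048 angle to lens deg 2.3
in lens x,y,z -0.0091 0.0025 0.1022
shift to target world [ 0.0332 -0.0035 -0.0275] tool cm [-3.33 -0.21  2.75]
```

View pics/w7_fit.png

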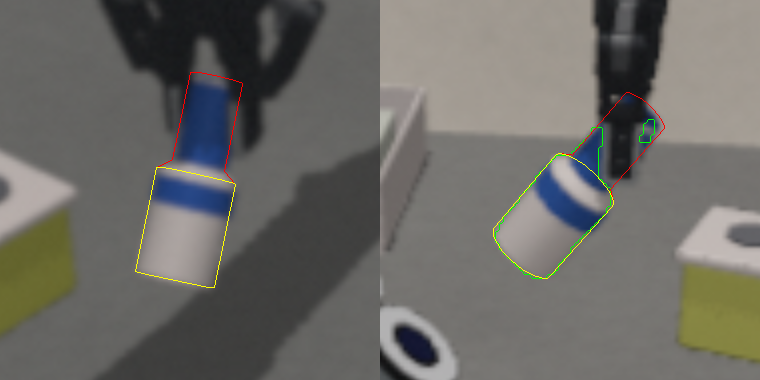

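View pics/w7.png

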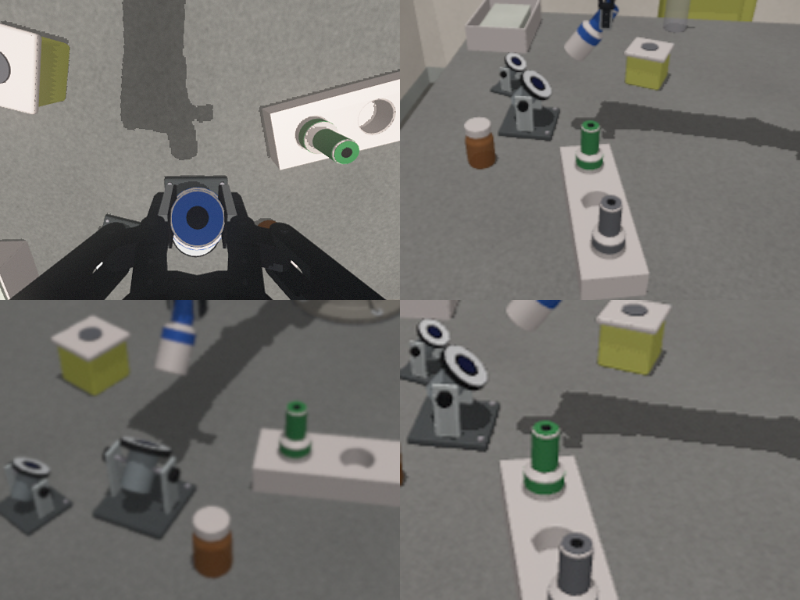

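The scene trace latched onto green (301,202), but the fitted outline matches blue in both views and agrees with the earlier rigid offset. I'll use that shift for the final approach.

Emit:
carry_out(series="-0.8 -0.1 0.6 0 0; -0.8 -0.1 0.7 0 0; -0.9 -0.1 0.7 0 0; -0.8 0 0.7 0 0; 0 0 0 0 0; 0 0 0 0 0; 0 0 0 0 0")

```text
clock: 12.65
tcp_pos: [0.5694, -0.1003, 0.2106]
orientation: [0.066, 3.141, 0.0]
contact_force: [0.2, 0.5, -0.8]
grip_width: 0.0283
```

```bash
python3 look.py w8; python3 fit.py w8
```

```text
[ 0.5694 -0.1003  0.2106] 12.65 0.028316161879988675 [ 0.2  0.5 -0.8]
filter_blue_mid [[([218.1, 151.0], 0.92)], [([261.5, 130.9], 0.66)]]
(array([ 0.5906316 , -0.10733964,  0.19527267]), array([0.28755456, 1.17311792]))
filter_blue_underside [[([212.8, 179.7], 0.95), ([249.7, 274.8], 0.37)], []]
[[-0.999, 0.042, 0.0], [0.042, 0.999, 0.0], [-0.0, 0.0, -1.0]]
trace 0.67 938 [250.2, 263.8]
trace 0.76 578 [255.3, 138.1]
[ 629.3 -101.1  148.4   37.   180.9] 1523.8
[ 630.3 -102.5  145.9   38.   190.7] 1516.6
axis [-0.605 -0.114  0.788] G pred along 0.0963 offaxis 0.0134 angle to lens deg 7.9
in lens x,y,z -0.0006 -0.0018 0.0587
shift to target world [-0.0003  0.0019  0.0013] tool cm [ 0.04  0.18 -0.13]
```

View pics/w8_fit.png

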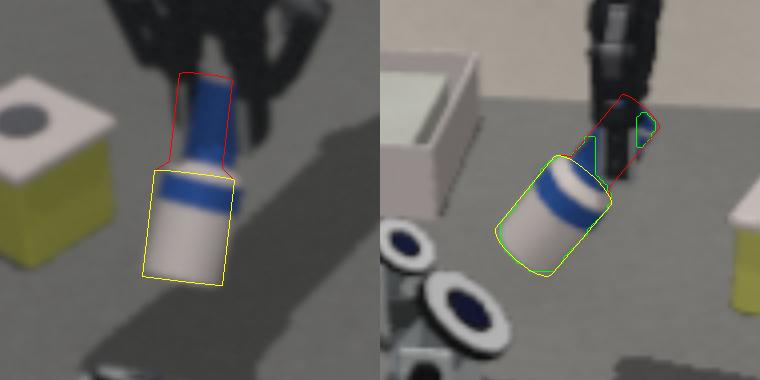

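View pics/w8.png

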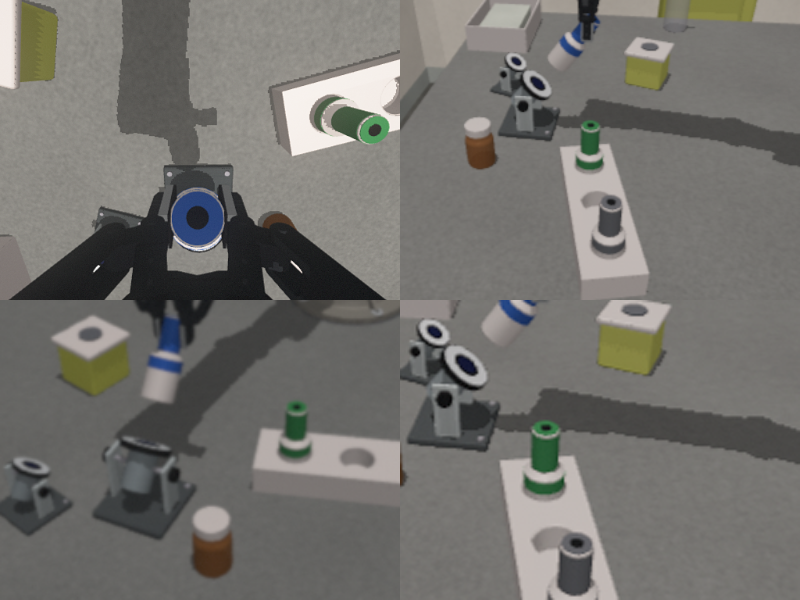

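```bash
python3 - <<'E'
from h import *;import pickle
o,f,d,s=pickle.load(open("w8.pkl","rb"))
for U in ((.6293,-.1011,.1484),(.6269,-.1027,.1452),(.630,-.1005,.1472)): print(proj(s,np.array(U)),proj(d,np.array(U)))
U=np.array((.6293,-.1011,.1484)); 
# colour-based barrel silhouette in scene -> fit with both views
import importlib,sys
src=open("fit.py").read().replace('n=sys.argv[1]','n="w8"').replace("from bench import spotter","")
hsv=cv2.cvtColor(s["color"],cv2.COLOR_BGR2HSV);g=s["color"].astype(int)
roi=np.zeros((384,512),bool);roi[120:190,195:245]=1
m=roi&((g.min(2)>115)|((g[...,0]-g[...,2])>40))
_,lab,st,_=cv2.connectedComponentsWithStats(m.astype(np.uint8));k=1+st[1:,4].argmax();m=lab==k;print(st[k])
pre=f'''
class spotter:
    @staticmethod
    def trace(x,q):
        return [dict(pixels=MS[0] if x is s else MS[1],confidence=1,uv=0)]
'''
Mo=pickle.load(open("w8_m.pkl","rb"));MS=[m,cv2.resize(Mo[1].astype(np.uint8),(512,384),interpolation=cv2.INTER_AREA)>0]
MS[1]=cv2.resize(Mo[1].astype(np.float32),(512,384),interpolation=cv2.INTER_AREA)>.5
exec(pre+src)
E
```

```text
[214.67436059 178.83116361] [246.74618197 146.45752152]
[214.63052674 179.20400084] [247.77374081 147.35964167]
[214.81057186 179.48477847] [246.44616423 146.97208717]
[205 131  24  50 723]
trace 1 723 0
trace 1 578 0
[ 629.8 -103.6  147.4   37.4  180.8] 105.4
[ 631.  -101.7  148.4   39.8  185.6] 123.9
axis [-0.607 -0.009  0.795] G pred along 0.0956 offaxis 0.0051 angle to lens deg 2.0
in lens x,y,z 0.0 -0.003 0.0602
shift to target world [ 0.0002  0.003  -0.0002] tool cm [-0.    0.3   0.02]
```

View pics/w8_fit.png

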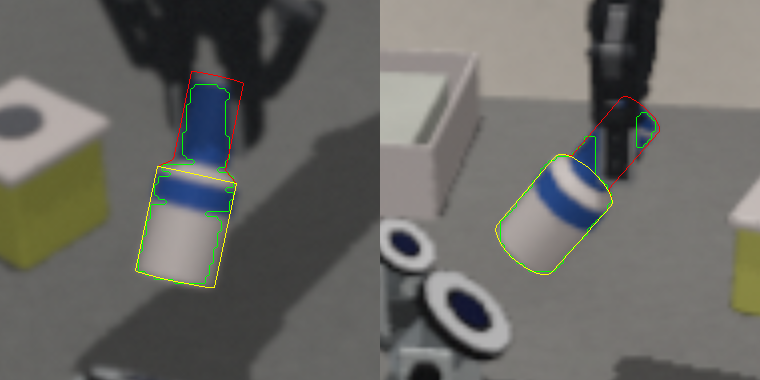

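With a colour mask for the scene view, the fit puts the underside at lens x 0, y -3 mm, z 60 mm, with the axis 2° off. Bystanders look unmoved, so I'm handing in.

```bash
python3 - <<'E'
from bench import r
o=r.get_obs();print(o["clock"],abs(o["qvel"]).max(),o["grip_width"]);print(r.hand_in())
E
```

```text
13.1 0.001146138964080616 0.028749122601687632
the job is handed in; nothing more can be done
None
```

I handed the job in at 13.1 s of the 32 s. The blue filter was held still in the air, with its underside facing the lens of the larger inspection camera. The hand-in reports no verdict.

**What I did:** I gripped the blue filter by its neck and drew it straight up until the underside was about 0.10 m above the bench. The tool can only yaw, so I tilted the filter by pivoting it in the jaws, pushing the barrel against the rack's far edge. I then firmed the grip to 60 N, lifted, turned to the lens's direction and approached along its line of sight.

**Last checks, by model fit in the scene and side pictures:**

| Check | Measured | Allowed |
|---|---|---|
| Underside in front of lens | 60 mm | 40–80 mm |
| Off centre (x, y) | 0 and -3 mm | ±15 mm each |
| Axis off line of sight | 2° | 11.5° |
| Underside above bench | about 147 mm | over 100 mm |

The arm was at rest and the opening was steady at 29 mm on the neck. By eye, the other filters, tub and jar had not moved; I did not measure them.

**Disagreements:**
- **Scene trace:** the network marked the green filter and then the jar instead of blue in the last two looks. I replaced the last one with a colour mask, and the fit then matched the side view.
- **Underside marker:** the side view returned none in the last look. The scene's marker agreed with the fit to about 2 pixels.
- **Grasp offset:** the fitted axis passes about 5 mm from the nominal grasp point, which I put down to calibration and fit error.

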